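Rock a stuck block out of a dry-block heater

ROBOT

A 7-joint arm with a two-finger parallel gripper is mounted at the origin on the work surface. World frame = base frame: x ahead of the robot, y to its left, z up, the work surface at z = 0. Lengths are in mm, angles in rad, forces in N, time in s.
With the tool pointing down it reaches from about 425 to 950 mm from the base axis. Payload 4.7 kg.
Tool frame: the origin (TCP) lies at the very end of the fingers, on their centre line; the grasp point (between the pads) lies 19 mm behind it; z points along the fingers, y is the line along which they close (so a half turn about z gives the same grasp; the last joint's range is limited). The gripper opens to 85 mm and grips with 20 to 120 N. Pads are 22 mm wide; open, the fingers measure 114 mm over their backs; the gripper's body (76 mm by 85 mm) begins 54 mm behind the grasp point. The pads swing forward as they close: fully open they stand 13 mm farther back than shut.
Start: joints at [1.301, 0.469, -0.049, 1.532, 0.024, 1.141, -0.082], TCP at [161.02, -655.531, 231.335] pointing down, gripper open.
Joint ranges: [-2.59, 2.59], [-0.33, 1.99], [-1.39, 1.29], [0.1, 2.45], [-1.04, 4.18], [0.21, 1.99], [-2.66, 2.66]. Speed limits (rad/s): [2.57, 2.57, 3.14, 3.14, 3.14, 3.14, 3.14].

INTERFACE

Orientations are given as a unit quaternion [x, y, z, w].
In Python, from workcell import * gives the robot as it stands.
- The arm moves only by the shell command python3 -m creep 'ROWS' [FORCE]. ROWS is a JSON object of lists of equal length, an entry for each row: "linear": the shift along the tool's x, y, z in mm, a list of three; "rotation": the turn, a rotation vector about the tool's x, y, z in degrees, a list of three; "claw": the closure, from -1 (fully open) to 1 (shut). A call has 1 to 12 rows; each row is the pose to reach, as a shift and turn from the pose commanded when the call began, along the tool's axes at that moment; what a row does not reach only later rows make up. A row lasts 1/12 s, in which the tool goes at most 41.7 mm and 7.16 degrees, less where a joint would pass 70% of its speed; a pose out of reach is approached as far as the arm can. A call with a gripper value outside its range is refused whole. The fingers move at their own pace and stop on an object; FORCE is the grip in N (left out, the last holds). Time passes only in rows, so rows that repeat a pose let the fingers close. It gives the time, the measured TCP pose, the force, the opening and the grip force at its end, in the units of the state.
- get_state(): the state, without advancing time (a new reading comes with each control period).
- camera(name): name is "scene" or "top" or "wrist"; returns the picture (384x512x3 uint8, blue, green, red); there is no depth.
- calibration(name): a dict with "K" (3x3 intrinsics, pixels), "R" (3x3) and "t" (3): a world point X has camera coordinates R X + t; the wrist camera has in their place "hand_eye" (4x4, takes a point from camera to tool coordinates, whose origin is the TCP and whose axes are the flange's). Camera axes: x right, y down, z forward; pixel columns grow to the right and rows downward; lengths in mm; the calibration is good to about 2 mm. A picture is of the moment at which its call begins: read the wrist's pose just before it. calibration takes no time and is no camera call.
- finish_job(): hands the job in; it is judged then, once.
The state is a dict: "clock": time; "qpos": joint angles; "joint_velocities": joint speeds; "effort": joint torques, N m; "eef_pos": TCP position; "tcp_rot": TCP orientation; "wrist_force": force on the tool from outside, world axes, zero at the start; "ft_torque": the same for the moment, N m; "grip_width": finger opening in mm; "finger_force": force on a finger pad.
Only numpy, scipy, OpenCV 4.12 (cv2) and the standard library are available. Lean on these libraries where they do the work, as an engineer would, in place of code of your own. Each camera call takes 0.05 s, during which the arm holds its last target. There are 200 camera calls.

TASK

The aluminium block is stuck in the well of the white heater, gripped by the rubber strips at its two ends. Take it by its red handle and rock it end to end, tipping the handle by a good 5 degrees first towards the heater's blue dial and then away from it while the block is still in the well, and keep rocking it upwards until it comes free. Finish holding the block still and upright, just clear above the well (1 to 4 cm of air under it) and touching nothing but the gripper; leave the other things on the bench where they are.

Things in the scene. Friction and masses are not known exactly. Their poses are not given: they have to be found in the camera images.
- heater: white dry-block heater, fixed to the bench, 160 (x) x 240 (y) x 85 mm high; origin at the centre of its underside, z up. The open well is centred at y = -40 mm in its top; the control panel with a round blue dial (36 mm across, 14 mm high) and a green display lies on its top towards +y.
- well_mouth (a point): centre of the well's opening, level with the heater's top (85 mm above the bench); axes as the heater's. The well is 53 (x) x 82 (y) mm and 40 mm deep. To leave the strips the block's underside must rise 27 to 30 mm from the floor. Straight up that takes 50 N or more; rocked about the heater's x axis, one end at a time slides up its strip while the other stays put as pivot.
- strip_mid (a point): point half-way between the axes of the two black rubber strips, 13 mm below well_mouth. The strips are round, run along the heater's x at the well's +y and -y ends, and press on the block's two end faces, 70 mm apart, with some 27 N each; they are sprung and give up to 6 mm. Rocking takes about 15 to 25 N sideways at the red handle.
- block_grip (a point): centre of the block's red handle, a grip 36 (x) x 20 (y) x 46 mm high, best pinched from above across its 20 mm, fingers closing along y. On a 12 mm stem; its centre is 123 mm above the block's underside, 63 mm above the block's top; seated, 83 mm straight above well_mouth, 96 mm above strip_mid. y is the heater's y, z up: rocking tips z towards +y (dial) or -y.
- block: loose aluminium block with dark tube holes and the red handle, about 0.5 kg; 50 (x) x 70 (y) x 60 mm high without the handle; origin at the centre of its underside, which starts on the well's floor 40 mm below well_mouth, so that 20 mm of the block stand out of the well. It can tip at least 7 degrees (0.12 rad) each way in the well.
- amber_bottle: brown bottle, 52 mm across, 115 mm high; a bystander
- orange_jar: orange jar, 56 mm across, 75 mm high; a bystander
- stick_glass: glass with sticks in it, 64 mm across, 155 mm high; a bystander
- dish_stack: stack of four round dishes, 93 mm across, 55 mm high; a bystander
- slide_box: flat blue slide box 85 x 160 x 32 mm; a bystander
- tube_rack: white tube rack 70 x 160 x 88 mm; a bystander
Mind the look-alikes: they are no part of the job. What is shaped like the block but green is not meant.

How it is judged:
By the outcome, as a careful person would: the job done as asked, in the order asked, and still so for the second after the job is handed in, while the arm keeps its last pose, push and grip.
It also fails if it takes over 58 s, if anything falls off the work surface, if the arm or the gripper's body presses on something with over 40 N, if the wrist force passes 120 N, or if a joint passes its speed limit or range.

## Working session

There is one attempt and no reset: what is moved stays moved. The work goes in short steps, Python scripts to look and compute and a shell command to move; the robot and the scene stay as the last step left them, time stands still between calls to the robot, and variables do not carry over. Pictures are saved under pics/ and viewed, at most 10 in all, crops included, and the job is handed in when it is done.

```bash
mkdir -p pics; ls; python3 - <<'E'
from workcell import *
import cv2,numpy as np
s=get_state();print({k:np.round(v,3).tolist() for k,v in s.items()})
for n in ["scene","top"]:
    im=camera(n);cv2.imwrite(f"pics/{n}0.png",im)
    c=calibration(n);print(n,np.round(c["K"],1).tolist(),np.round(c["R"],4).tolist(),np.round(c["t"],1).tolist())
print(calibration("wrist"))
E
```

```text
pics
{'clock': 0.0, 'qpos': [1.301, 0.469, -0.049, 1.534, 0.024, 1.141, -0.082], 'joint_velocities': [-0.001, 0.002, -0.0, 0.001, -0.0, 0.001, -0.001], 'effort': [0.0, -51.031, -0.047, -23.771, 0.011, 0.008, -0.0], 'eef_pos': [160.865, -654.941, 230.239], 'tcp_rot': [0.993, 0.12, -0.0, -0.001], 'wrist_force': [0.116, -0.137, 0.229], 'ft_torque': [0.002, -0.0, 0.007], 'finger_force': 0.0, 'grip_width': 85.65}
scene [[360.7, 0.0, 252.7], [0.0, 360.7, 192.4], [0.0, 0.0, 1.0]] [[-0.2475, 0.9689, 0.0004], [0.568, 0.1454, -0.8101], [-0.7849, -0.2003, -0.5863]] [163.6, -252.7, 1641.7]
top [[367.8, 0.0, 252.6], [0.0, 367.8, 182.9], [0.0, 0.0, 1.0]] [[0.0137, -0.9999, 0.0065], [-0.9934, -0.0144, -0.114], [0.1141, -0.0049, -0.9935]] [5.6, 660.7, 996.4]
{'K': array([[298.79869398,   0.        , 250.43191726],
       [  0.        , 298.79869398, 182.86433429],
       [  0.        ,   0.        ,   1.        ]]), 'hand_eye': array([[-1.81949091e-03, -9.60363633e-01, -2.78744294e-01,
         7.06272807e+01],
       [ 9.99998333e-01, -1.78981868e-03, -3.60944084e-04,
         5.81676937e-01],
       [-1.52264172e-04, -2.78744486e-01,  9.60365289e-01,
        -1.43205459e+02],
       [ 0.00000000e+00,  0.00000000e+00,  0.00000000e+00,
         1.00000000e+00]])}
```

View pics/scene0.png

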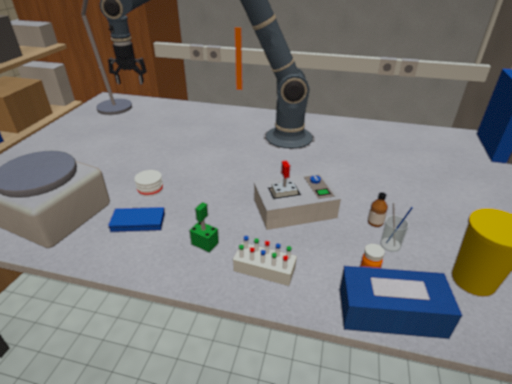

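View pics/top0.png

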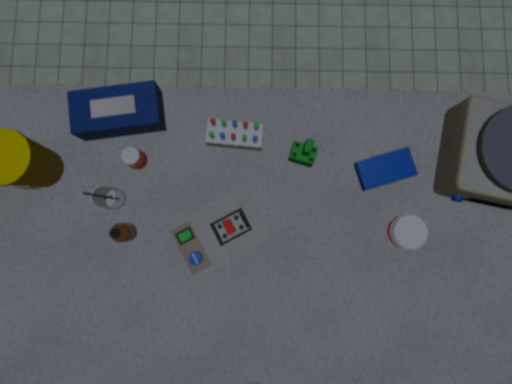

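The scene view shows the red handle at (286,168) on the heater, with the dial at (316,180). In the top view the handle is at (229,227), the dial at (196,258), the display at (185,235) and the dark well outline around (231,226).

```bash
cat > h.py <<'E'
from workcell import *
import cv2,numpy as np
def ray(n,p,T=None):
    c=calibration(n);d=np.linalg.inv(c["K"])@[p[0],p[1],1.]
    if n=="wrist":
        M=T@c["hand_eye"];return M[:3,3],M[:3,:3]@d
    return -c["R"].T@c["t"],c["R"].T@d
def plane(n,p,z,T=None):
    o,d=ray(n,p,T);return o+d*(z-o[2])/d[2]
def tri(r1,r2):
    (a,d),(b,e)=r1,r2
    s=np.linalg.lstsq(np.c_[d,-e],b-a,rcond=None)[0]
    return (a+d*s[0]+b+e*s[1])/2,np.linalg.norm(a+d*s[0]-b-e*s[1])
def mask(im,col):
    h,s,v=cv2.split(cv2.cvtColor(im,cv2.COLOR_BGR2HSV))
    if col=="red":m=((h<8)|(h>172))&(s>150)&(v>80)
    if col=="blue":m=(h>100)&(h<125)&(s>120)&(v>60)
    if col=="green":m=(h>45)&(h<80)&(s>120)&(v>60)
    if col=="dark":m=(v<60)
    return m.astype(np.uint8)
def blobs(m,box,amin=8):
    q=np.zeros_like(m);x0,y0,x1,y1=box;q[y0:y1,x0:x1]=m[y0:y1,x0:x1]
    n,l,s,c=cv2.connectedComponentsWithStats(q)
    return [(c[i],s[i].tolist(),l==i) for i in range(1,n) if s[i][4]>=amin]
E
python3 - <<'E'
from h import *
np.set_printoptions(precision=1,suppress=True)
t=cv2.imread("pics/top0.png");s=cv2.imread("pics/scene0.png")
R={}
for c in["red","blue","green","dark"]:
    for n,im,b in(("top",t,(165,200,260,280)),("scene",s,(250,155,345,225))):
        for k in blobs(mask(im,c),b):
            print(c,n,k[0],k[1]);R.setdefault((c,n),k[0])
for c in["red","blue","green"]:
    if (c,"top") in R and (c,"scene") in R: print(c,tri(ray("top",R[c,"top"]),ray("scene",R[c,"scene"])))
print("dial",plane("top",R["blue","top"],99),"disp",plane("top",R["green","top"],86))
m=cv2.morphologyEx((mask(t,"dark")[200:280,165:260]),cv2.MORPH_CLOSE,np.ones((5,5)))
cs=cv2.findContours(m,0,2)[0]
for c in cs:
    if cv2.contourArea(c)>200:
        r=cv2.minAreaRect(c+np.array([165,200]));print(r)
        P=np.array([plane("top",p,85) for p in cv2.boxPoints(r)]);print(P,P.mean(0))
        e=[P[1]-P[0],P[2]-P[1]]
        for v in e: print(np.linalg.norm(v),np.degrees(np.arctan2(v[1],v[0])))
cv2.imwrite("pics/c.png",np.hstack([cv2.resize(t[200:280,165:265],None,fx=4,fy=4),cv2.resize(s[150:230,250:350],None,fx=4,fy=4)]))
E
```

```text
red top [228.4 226.3] [223, 220, 12, 14, 97]
red scene [285.4 168.7] [282, 161, 8, 17, 99]
blue top [197.9 256.5] [193, 252, 9, 12, 62]
blue top [191.9 259.8] [189, 254, 8, 11, 48]
blue scene [315.  179.4] [311, 176, 9, 7, 46]
green top [184.3 235.6] [178, 230, 14, 13, 112]
green scene [322.5 191.6] [317, 189, 12, 6, 49]
dark top [230.3 226. ] [211, 209, 40, 36, 232]
dark top [236. 217.] [235, 216, 3, 3, 9]
dark top [219.1 225.9] [218, 225, 3, 3, 8]
dark top [184.8 235.3] [175, 227, 20, 18, 74]
dark top [241. 227.] [240, 226, 3, 3, 9]
dark top [224.4 235.5] [223, 234, 4, 4, 11]
red (array([539.1,  72.3, 168.7]), np.float64(0.6821492619928569))
blue (array([459.2, 158.1,  91.5]), np.float64(6.37032065969026))
green (array([512.9, 192.4,  85.7]), np.float64(1.2335472534092782))
dial [460.3 153.9  99. ] disp [512.8 192.9  86. ]
((230.50001525878906, 226.50001525878906), (23.702320098876953, 34.435447692871094), 63.43495178222656)
[[545.2 126.8  85. ]
 [587.   46.   85. ]
 [531.4  17.   85. ]
 [490.1  97.5  85. ]] [538.4  71.8  85. ]
90.99227936653564 -62.61815110451437
62.693855091565275 -152.44993586067415
```

View pics/c.png

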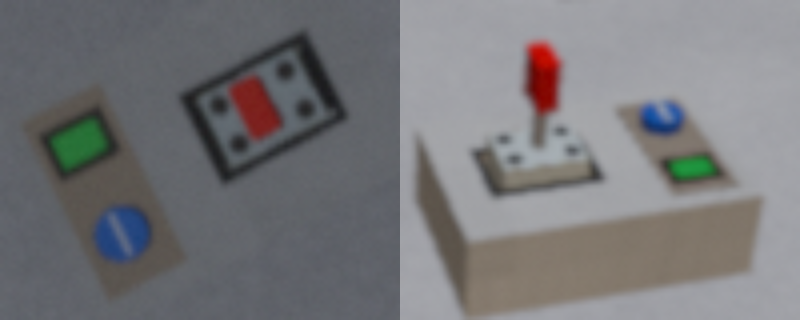

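The enlarged crop confirms the panel lies along the heater's x axis, on the far side of the well from -y. The well outline runs parallel to it (yaw about 27.4°). The red handle stands upright over the well centre.

```bash
cat >> h.py <<'E'
from scipy.spatial.transform import Rotation as Ro
YAW=27.4
hx=np.array([np.cos(np.radians(YAW)),np.sin(np.radians(YAW)),0]);hy=np.array([-hx[1],hx[0],0])
G=np.array([539.,72.,0])
def shift(s,X): return np.round(Ro.from_quat(s["tcp_rot"]).inv().apply(np.array(X)-s["eef_pos"]),1)
def turn(s):
    Rt=Ro.from_matrix(np.c_[hx,-hy,[0,0,-1]])
    return np.round((Ro.from_quat(s["tcp_rot"]).inv()*Rt).as_rotvec(degrees=True),2)
E
python3 - <<'E'
from h import *
s=get_state();print(turn(s),[shift(s,p) for p in([420,-420,265],[539,72,265])])
E
```

```text
[-1.00e-01 -1.00e-02 -1.36e+01] [array([ 307.7, -166.5,  -34.4]), array([ 540.6, -615.9,  -33.6])]
```

```bash
python3 -m creep '{"linear":[[308,-166,-34],[308,-166,-34],[308,-166,-34],[308,-166,-34],[308,-166,-34],[308,-166,-34],[308,-166,-34],[308,-166,-34],[308,-166,-34],[354,-256,-34],[401,-346,-34],[401,-346,-34]],"rotation":[[0,0,-3],[0,0,-6],[0,0,-10],[0,0,-13.6],[0,0,-13.6],[0,0,-13.6],[0,0,-13.6],[0,0,-13.6],[0,0,-13.6],[0,0,-13.6],[0,0,-13.6],[0,0,-13.6]],"claw":[-1,-1,-1,-1,-1,-1,-1,-1,-1,-1,-1,-1]}'
python3 - <<'E'
from h import *
s=get_state();print(turn(s),[shift(s,p) for p in([539,72,265],)],s["qpos"],s["eef_pos"])
E
```

```text
clock: 1.1
eef_pos: [449.7, -297.5, 264.8]
tcp_rot: [0.972, 0.236, -0.0, -0.0]
wrist_force: [0.8, -0.2, -0.3]
grip_width: 85.4
finger_force: 0.0
[-0.05  0.02 -0.04] [array([ 2.491e+02, -2.872e+02, -1.000e-01])] [ 0.74761528  0.23479251 -0.2879991   1.80083062  0.07344388  1.11727281
 -0.65848449] [ 449.69543109 -297.5452263   264.76814943]
```

```bash
python3 -m creep '{"linear":[[249,-287,0],[249,-287,0],[249,-287,0],[249,-287,0],[249,-287,0],[249,-287,0],[249,-287,0],[249,-287,0],[249,-287,0],[249,-287,0],[249,-287,0],[249,-287,0]],"rotation":[[0,0,0],[0,0,0],[0,0,0],[0,0,0],[0,0,0],[0,0,0],[0,0,0],[0,0,0],[0,0,0],[0,0,0],[0,0,0],[0,0,0]],"claw":[-1,-1,-1,-1,-1,-1,-1,-1,-1,-1,-1,-1]}'
python3 - <<'E'
from h import *
s=get_state();print(turn(s),shift(s,[539,72,265]),s["qpos"],s["eef_pos"])
im=camera("wrist");cv2.imwrite("pics/w1.png",im)
T=np.eye(4);T[:3,:3]=Ro.from_quat(s["tcp_rot"]).as_matrix();T[:3,3]=s["eef_pos"]
for c in["red","blue","green"]:
  for k in blobs(mask(im,c),(0,0,512,384),60): print(c,k[0],k[1],plane("wrist",k[0],{"red":191,"blue":99,"green":86}[c],T))
E
```

```text
clock: 2.1
eef_pos: [538.4, 69.4, 264.8]
tcp_rot: [0.972, 0.237, -0.001, 0.0]
wrist_force: [-0.3, -0.7, -0.4]
grip_width: 85.6
finger_force: 0.0
[0.02 0.08 0.01] [ 1.7 -2.  -0.2] [ 0.21908423  0.26715295 -0.51620641  1.78266529  0.14528874  1.13071044
 -1.43657316] [538.39927268  69.41843786 264.76716733]
red [247.84602785 184.43816544] [236, 158, 25, 53, 1221] [543.19234269  73.57170293 191.        ]
red [503.17204301 288.77419355] [497, 279, 15, 22, 93] [ 560.28158125 -159.79503101  191.        ]
blue [142.13609467 190.90384615] [126, 176, 33, 31, 676] [459.38016134 160.30350976  99.        ]
green [489.58269231  70.94855769] [459, 33, 53, 78, 2080] [ 733.80534303 -102.62883169   86.        ]
green [136.78857143 131.10285714] [120, 120, 34, 23, 700] [513.48998321 192.56391276  86.        ]
```

View pics/w1.png

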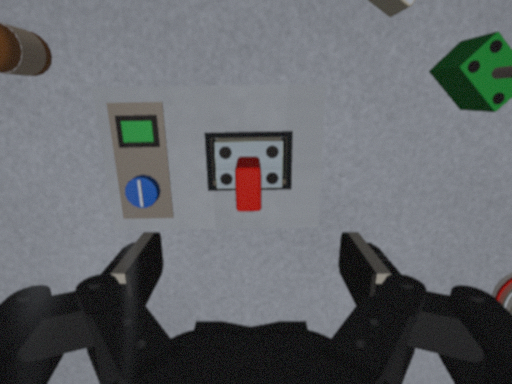

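The wrist view shows the red handle at (248,184), centred between the fingertips at (161,·) and (340,·). The well edges are square to the picture. I'll descend and grip.

```bash
python3 -m creep '{"linear":[[1.7,-2,15],[1.7,-2,40],[1.7,-2,70],[1.7,-2,95],[1.7,-2,110],[1.7,-2,118],[1.7,-2,118],[1.7,-2,118],[1.7,-2,118],[1.7,-2,118],[1.7,-2,118],[1.7,-2,118]],"rotation":[[0,0,0],[0,0,0],[0,0,0],[0,0,0],[0,0,0],[0,0,0],[0,0,0],[0,0,0],[0,0,0],[0,0,0],[0,0,0],[0,0,0]],"claw":[-1,-1,-1,-1,-1,-1,-1,-1,-0.2,0.2,0.3,0.3]}' 60
python3 -m creep '{"linear":[[0,0,0],[0,0,0],[0,0,0],[0,0,0],[0,0,0],[0,0,0],[0,0,0],[0,0,0]],"rotation":[[0,0,0],[0,0,0],[0,0,0],[0,0,0],[0,0,0],[0,0,0],[0,0,0],[0,0,0]],"claw":[0.6,1,1,1,1,1,1,1]}' 100
python3 - <<'E'
from h import *
s=get_state();print(turn(s),shift(s,[539,72,147]),s["wrist_force"],s["ft_torque"])
E
```

```text
clock: 3.15
eef_pos: [539.7, 72.7, 148.1]
tcp_rot: [0.972, 0.237, 0.001, 0.0]
wrist_force: [0.2, 0.4, -0.1]
grip_width: 38.9
finger_force: 0.0
clock: 3.82
eef_pos: [539.7, 72.3, 147.9]
tcp_rot: [0.971, 0.237, 0.0, 0.001]
wrist_force: [0.4, -1.7, 6.3]
grip_width: 18.6
finger_force: 98.2
[ 0.08 -0.03  0.06] [-0.8 -0.1  0.9] [ 0.3843033  -1.69071945  6.34289513] [-0.37306815  0.14805073  0.613917  ]
```

```bash
cat > rock.py <<'E'
import numpy as np,sys
# th0 th1 (deg, + = towards dial), a = strip-to-TCP distance at start, n rows
def rows(t0,t1,a0,n=10):
    p=lambda t,a:a*np.array([np.sin(t),np.cos(t)])
    t0r=np.radians(t0);Y=-np.array([np.cos(t0r),-np.sin(t0r)]);Z=-np.array([np.sin(t0r),np.cos(t0r)])
    L=[];
    for k in range(1,n+1):
        t=np.radians(t0+(t1-t0)*k/n);a=a0+35*abs(t-t0r);d=p(t,a)-p(t0r,a0)
        L.append(([0,round(float(d@Y),1),round(float(d@Z),1)],[round(-(t1-t0)*k/n,2),0,0]))
    print("end a",round(a,1));print([l[0] for l in L]);print([l[1] for l in L])
rows(*map(float,sys.argv[1:4]),int(sys.argv[4]))
E
python3 rock.py 0 6.5 76 8; python3 rock.py 6.5 -6.5 80 10
cat > st.py <<'E'
from h import *
s=get_state();R=Ro.from_quat(s["tcp_rot"]).as_matrix();z=-R[:,2]
d=s["eef_pos"]-np.array([539.7,72.3,0])
print("tip",np.round(np.degrees([np.arctan2(z@hy,z[2]),np.arctan2(z@hx,z[2])]),2),"dx,dy,z",np.round([d@hx,d@hy,d[2]],1),"F",np.round([s["wrist_force"]@hx,s["wrist_force"]@hy,s["wrist_force"][2]],1),"axial a",np.round(np.hypot(d@hy,d[2]-72),1),"w",s["grip_width"],s["finger_force"])
E
python3 st.py
```

```text
end a 80.0
[[0, -1.1, -0.5], [0, -2.2, -1.0], [0, -3.3, -1.4], [0, -4.4, -1.9], [0, -5.6, -2.3], [0, -6.7, -2.7], [0, -7.9, -3.1], [0, -9.1, -3.5]]
[[-0.81, 0, 0], [-1.62, 0, 0], [-2.44, 0, 0], [-3.25, 0, 0], [-4.06, 0, 0], [-4.88, 0, 0], [-5.69, 0, 0], [-6.5, 0, 0]]
end a 87.9
[[0, 1.8, -0.8], [0, 3.7, -1.5], [0, 5.6, -2.2], [0, 7.5, -2.8], [0, 9.5, -3.4], [0, 11.5, -4.0], [0, 13.5, -4.5], [0, 15.6, -4.9], [0, 17.7, -5.3], [0, 19.8, -5.7]]
[[1.3, 0, 0], [2.6, 0, 0], [3.9, 0, 0], [5.2, 0, 0], [6.5, 0, 0], [7.8, 0, 0], [9.1, 0, 0], [10.4, 0, 0], [11.7, 0, 0], [13.0, 0, 0]]
tip [ 0.08 -0.03] dx,dy,z [  0.   -0.  147.9] F [-0.4 -1.7  6.3] axial a 75.9 w 18.638868990741077 98.17729353904724
```

```bash
python3 -m creep '{"linear":[[0,-1.1,-0.5],[0,-2.2,-1],[0,-3.3,-1.4],[0,-4.4,-1.9],[0,-5.6,-2.3],[0,-6.7,-2.7],[0,-7.9,-3.1],[0,-9.1,-3.5],[0,-9.1,-3.5],[0,-9.1,-3.5],[0,-9.1,-3.5]],"rotation":[[-0.8,0,0],[-1.6,0,0],[-2.4,0,0],[-3.3,0,0],[-4.1,0,0],[-4.9,0,0],[-5.7,0,0],[-6.5,0,0],[-6.5,0,0],[-6.5,0,0],[-6.5,0,0]],"claw":[1,1,1,1,1,1,1,1,1,1,1]}' 110; python3 st.py
```

```text
clock: 4.73
eef_pos: [535.2, 80.9, 151.1]
tcp_rot: [0.97, 0.237, 0.014, 0.056]
wrist_force: [0.6, -3.2, 5.6]
grip_width: 18.8
finger_force: 107.7
tip [ 6.56 -0.02] dx,dy,z [-1.000e-01  9.700e+00  1.511e+02] F [-0.9 -3.2  5.6] axial a 79.7 w 18.77407427941082 107.68362164497375
```

```bash
python3 - <<'E'
from h import *
w=camera("wrist");s=camera("scene")
cv2.imwrite("pics/d.png",np.hstack([cv2.resize(w[60:220,130:330],(400,320)),cv2.resize(s[150:230,250:350],None,fx=4,fy=4,interpolation=2)]))
E
```

```text
(no output)
```

View pics/d.png

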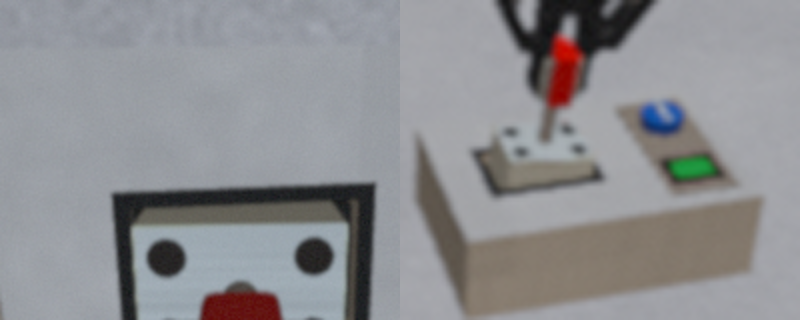

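The scene crop (right) shows the block and handle tipped towards the dial, with the block's -y end raised in the well and the handle still between the pads. Next I'll swing away from the dial.

```bash
python3 -m creep '{"linear":[[0,1.8,-0.8],[0,3.7,-1.5],[0,5.6,-2.2],[0,7.5,-2.8],[0,9.5,-3.4],[0,11.5,-4],[0,13.5,-4.5],[0,15.6,-4.9],[0,17.7,-5.3],[0,19.8,-5.7],[0,19.8,-5.7],[0,19.8,-5.7]],"rotation":[[1.3,0,0],[2.6,0,0],[3.9,0,0],[5.2,0,0],[6.5,0,0],[7.8,0,0],[9.1,0,0],[10.4,0,0],[11.7,0,0],[13,0,0],[13,0,0],[13,0,0]],"claw":[1,1,1,1,1,1,1,1,1,1,1,1]}'; python3 st.py; python3 rock.py -6.5 6.5 87.9 10;  python3 rock.py 6.5 -6.5 95.8 10; python3 rock.py -6.5 0 103.7 8
```

```text
clock: 5.83
eef_pos: [543.5, 64.1, 157.4]
tcp_rot: [0.97, 0.237, -0.014, -0.055]
wrist_force: [3.3, 0.4, -8.6]
grip_width: 18.7
finger_force: 108.1
tip [-6.49  0.04] dx,dy,z [ -0.5  -9.  157.4] F [ 3.1 -1.1 -8.6] axial a 85.9 w 18.702248025462392 108.12363266944885
end a 95.8
[[0, -2.0, -0.8], [0, -4.1, -1.5], [0, -6.1, -2.2], [0, -8.3, -2.8], [0, -10.4, -3.4], [0, -12.6, -3.9], [0, -14.8, -4.4], [0, -17.0, -4.8], [0, -19.3, -5.2], [0, -21.6, -5.5]]
[[-1.3, 0, 0], [-2.6, 0, 0], [-3.9, 0, 0], [-5.2, 0, 0], [-6.5, 0, 0], [-7.8, 0, 0], [-9.1, 0, 0], [-10.4, 0, 0], [-11.7, 0, 0], [-13.0, 0, 0]]
end a 103.7
[[0, 2.2, -0.8], [0, 4.4, -1.5], [0, 6.7, -2.2], [0, 9.0, -2.8], [0, 11.3, -3.3], [0, 13.6, -3.8], [0, 16.0, -4.3], [0, 18.4, -4.7], [0, 20.9, -5.0], [0, 23.3, -5.3]]
[[1.3, 0, 0], [2.6, 0, 0], [3.9, 0, 0], [5.2, 0, 0], [6.5, 0, 0], [7.8, 0, 0], [9.1, 0, 0], [10.4, 0, 0], [11.7, 0, 0], [13.0, 0, 0]]
end a 107.7
[[0, -1.5, -0.5], [0, -3.0, -1.0], [0, -4.5, -1.4], [0, -6.0, -1.8], [0, -7.5, -2.2], [0, -9.1, -2.6], [0, -10.6, -2.9], [0, -12.2, -3.3]]
[[-0.81, 0, 0], [-1.62, 0, 0], [-2.44, 0, 0], [-3.25, 0, 0], [-4.06, 0, 0], [-4.88, 0, 0], [-5.69, 0, 0], [-6.5, 0, 0]]
```

```bash
python3 -m creep '{"linear":[[0,-2,-0.8],[0,-4.1,-1.5],[0,-6.1,-2.2],[0,-8.3,-2.8],[0,-10.4,-3.4],[0,-12.6,-3.9],[0,-14.8,-4.4],[0,-17,-4.8],[0,-19.3,-5.2],[0,-21.6,-5.5],[0,-21.6,-5.5],[0,-21.6,-5.5]],"rotation":[[-1.3,0,0],[-2.6,0,0],[-3.9,0,0],[-5.2,0,0],[-6.5,0,0],[-7.8,0,0],[-9.1,0,0],[-10.4,0,0],[-11.7,0,0],[-13,0,0],[-13,0,0],[-13,0,0]],"claw":[1,1,1,1,1,1,1,1,1,1,1,1]}'; python3 st.py
python3 -m creep '{"linear":[[0,2.2,-0.8],[0,4.4,-1.5],[0,6.7,-2.2],[0,9,-2.8],[0,11.3,-3.3],[0,13.6,-3.8],[0,16,-4.3],[0,18.4,-4.7],[0,20.9,-5],[0,23.3,-5.3],[0,23.3,-5.3],[0,23.3,-5.3]],"rotation":[[1.3,0,0],[2.6,0,0],[3.9,0,0],[5.2,0,0],[6.5,0,0],[7.8,0,0],[9.1,0,0],[10.4,0,0],[11.7,0,0],[13,0,0],[13,0,0],[13,0,0]],"claw":[1,1,1,1,1,1,1,1,1,1,1,1]}'; python3 st.py
```

```text
clock: 6.83
eef_pos: [533.4, 82.5, 165.1]
tcp_rot: [0.97, 0.237, 0.013, 0.056]
wrist_force: [5.4, -1.5, -14.7]
grip_width: 18.7
finger_force: 108.4
tip [6.55 0.05] dx,dy,z [ -0.9  11.9 165.1] F [  4.1  -3.8 -14.7] axial a 93.9 w 18.723114553946065 108.39081645011902
clock: 7.83
eef_pos: [543.8, 62.9, 173.5]
tcp_rot: [0.97, 0.236, -0.014, -0.055]
wrist_force: [3.2, 0.1, -11.7]
grip_width: 18.3
finger_force: 109.8
tip [-6.52  0.08] dx,dy,z [ -0.7 -10.3 173.5] F [  2.9  -1.4 -11.7] axial a 102.0 w 18.33366418428364 109.75272059440613
```

```bash
python3 rock.py -6.5 6.5 103.7 10; python3 rock.py 6.5 0 111.6 6
```

```text
end a 111.6
[[0, -2.4, -0.8], [0, -4.8, -1.5], [0, -7.2, -2.1], [0, -9.7, -2.7], [0, -12.2, -3.3], [0, -14.7, -3.8], [0, -17.3, -4.2], [0, -19.9, -4.5], [0, -22.5, -4.8], [0, -25.1, -5.1]]
[[-1.3, 0, 0], [-2.6, 0, 0], [-3.9, 0, 0], [-5.2, 0, 0], [-6.5, 0, 0], [-7.8, 0, 0], [-9.1, 0, 0], [-10.4, 0, 0], [-11.7, 0, 0], [-13.0, 0, 0]]
end a 115.6
[[0, 2.1, -0.6], [0, 4.3, -1.2], [0, 6.4, -1.8], [0, 8.6, -2.3], [0, 10.8, -2.8], [0, 13.1, -3.2]]
[[1.08, 0, 0], [2.17, 0, 0], [3.25, 0, 0], [4.33, 0, 0], [5.42, 0, 0], [6.5, 0, 0]]
```

```bash
python3 -m creep '{"linear":[[0,-2.4,-0.8],[0,-4.8,-1.5],[0,-7.2,-2.1],[0,-9.7,-2.7],[0,-12.2,-3.3],[0,-14.7,-3.8],[0,-17.3,-4.2],[0,-19.9,-4.5],[0,-22.5,-4.8],[0,-25.1,-5.1],[0,-25.1,-5.1],[0,-25.1,-5.1]],"rotation":[[-1.3,0,0],[-2.6,0,0],[-3.9,0,0],[-5.2,0,0],[-6.5,0,0],[-7.8,0,0],[-9.1,0,0],[-10.4,0,0],[-11.7,0,0],[-13,0,0],[-13,0,0],[-13,0,0]],"claw":[1,1,1,1,1,1,1,1,1,1,1,1]}'; python3 st.py
python3 -m creep '{"linear":[[0,2.1,-0.6],[0,4.3,-1.2],[0,6.4,-1.8],[0,8.6,-2.3],[0,10.8,-2.8],[0,13.1,-3.2],[0,13.1,-3.2],[0,13.1,-3.2]],"rotation":[[1.1,0,0],[2.2,0,0],[3.2,0,0],[4.3,0,0],[5.4,0,0],[6.5,0,0],[6.5,0,0],[6.5,0,0]],"claw":[1,1,1,1,1,1,1,1]}'; python3 st.py
```

```text
clock: 8.83
eef_pos: [533.2, 84.4, 183.8]
tcp_rot: [0.97, 0.237, 0.014, 0.056]
wrist_force: [-0.4, -1.7, 1.6]
grip_width: 18.9
finger_force: 111.4
tip [ 6.61 -0.03] dx,dy,z [ -0.2  13.7 183.8] F [-1.1 -1.4  1.6] axial a 112.7 w 18.88583071539592 111.35091304779053
clock: 9.5
eef_pos: [538.9, 72.3, 186.8]
tcp_rot: [0.972, 0.236, -0.001, -0.0]
wrist_force: [-0.0, 0.6, -6.7]
grip_width: 18.8
finger_force: 110.4
tip [-0.02  0.06] dx,dy,z [ -0.7   0.4 186.8] F [ 0.2  0.5 -6.7] axial a 114.8 w 18.81716867787762 110.43208479881287
```

```bash
python3 -m creep '{"linear":[[0,0,-3],[0,0,-7],[0,0,-12],[0,0,-17],[0,0,-21],[0,0,-23],[0,0,-24],[0,0,-24],[0,0,-24],[0,0,-24],[0,0,-24],[0,0,-24]],"rotation":[[0,0,0],[0,0,0],[0,0,0],[0,0,0],[0,0,0],[0,0,0],[0,0,0],[0,0,0],[0,0,0],[0,0,0],[0,0,0],[0,0,0]],"claw":[1,1,1,1,1,1,1,1,1,1,1,1]}'; python3 st.py; python3 - <<'E'
from h import *
w=camera("wrist");s=camera("scene")
cv2.imwrite("pics/e.png",np.hstack([cv2.resize(w,(400,300)),cv2.resize(s[145:220,250:350],None,fx=4,fy=4,interpolation=2)]))
E
```

```text
clock: 10.5
eef_pos: [539.1, 72.7, 210.9]
tcp_rot: [0.972, 0.237, -0.0, -0.0]
wrist_force: [-0.9, 1.2, -5.8]
grip_width: 18.5
finger_force: 110.5
tip [-0.01  0.02] dx,dy,z [ -0.3   0.6 210.9] F [-0.3  1.5 -5.8] axial a 138.9 w 18.482744095522822 110.49415826797485
```

View pics/e.png

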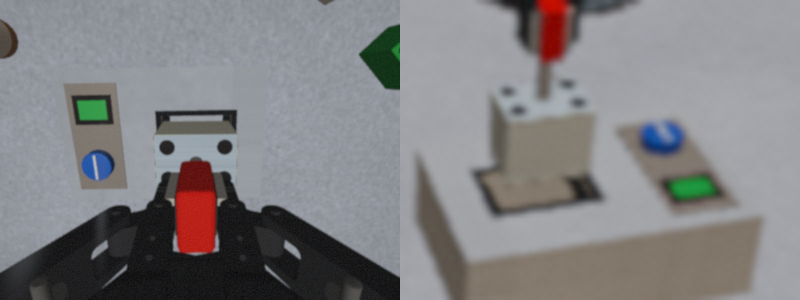

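The block hangs upright over the open well. Its top centre is at about scene pixel (286,169), the spot the handle centre (168 mm) occupied before. That puts the underside at about 108 mm, so there is roughly 23 mm of air under it.

```bash
python3 -c "
from workcell import *
print(finish_job())"
```

```text
the job is handed in; nothing more can be done
None
```

The job is handed in: I rocked the block about ±6.5°, first towards the dial and then away, until it came free, and it now hangs still and upright in the gripper about 23 mm above the well, with nothing else moved.

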